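Turn the red recipe leaf over its rings

ROBOT

A 6-joint arm with a two-finger parallel gripper is mounted at the origin on the work surface. World frame = base frame: x ahead of the robot, y to its left, z up, the work surface at z = 0. Lengths are in m, angles in rad, forces in N, time in s.
With the tool pointing down it reaches from about 0.25 to 0.775 m from the base axis. Payload 4 kg.
Tool frame: the origin (TCP) lies on the centre line of the jaws, within the pads' length; the fingertips stand 25 mm ahead of it and the grasp point (between the pads) lies 6 mm ahead of it; z points along the fingers, y is the line along which they close (so a half turn about z gives the same grasp; the last joint's range is limited). The gripper opens to 94 mm and grips with 3 to 60 N. Pads are 16 mm wide; open, the fingers measure 119 mm over their backs; the gripper's body (75 mm by 177 mm) begins 78 mm behind the grasp point.
Start: joints at [-1.445, 0.087, 1.371, -0, 1.684, -0.103], TCP at [0.125, -0.536, 0.231] pointing down, gripper open.
Joint ranges: [-3.1, 3.1], [-0.76, 2.03], [0.27, 2.55], [-1.08, 4.22], [0.17, 2.65], [-2.57, 2.57]. Speed limits (rad/s): [2.79, 2.79, 3.14, 3.14, 3.14, 3.14].

INTERFACE

Orientations are given as [roll, pitch, yaw] about the fixed x, y, z axes, in that order (R = Rz(yaw) Ry(pitch) Rx(roll)).
In Python, from bench import sensors, optics, ticket gives the robot as it stands.
- The arm moves only by the tool send_rows, never from a script. Its argument "rows" is a list of rows, each a list of 6 numbers: the shift along the world's x, y, z in mm, then the turn, a rotation vector about the world's x, y, z in rad. In form: [[x, y, z, wx, wy, wz], ...]. A call has 1 to 8 rows; each row shifts and turns the commanded pose from where the row before left it; what a row does not reach is not made up. A row lasts 1/12 s, in which the tool goes at most 41.7 mm and 7.16 degrees, less where a joint would pass 70% of its speed; a pose out of reach is approached as far as the arm can. A call is refused whole if a number of a shift passes 41.7 or a number of a turn 0.125, either way. A call with a gripper value outside its range is refused whole. "grip" is the finger opening in mm, from 0 to 94, set as the call begins (left out, the last holds). The fingers move at their own pace and stop on an object; the grip force is fixed at half the most. Time passes only in rows, so rows that do not move let the fingers close. It gives the time, the measured TCP pose, the force, the opening and the grip force at its end, in the units of the state.
- sensors.get_obs(): the state, without advancing time (a new reading comes with each control period).
- optics.snapshot(name): name is "side" or "top"; returns the picture (384x512x3 uint8, red, green, blue); there is no depth.
- optics.camera_model(name): a dict with "vertical_fov" (degrees; the focal length in pixels is half the picture's height over the tangent of half this angle, whatever the lens; pixels are square), "cx", "cy" (the principal point, pixels), "R" (3x3) and "t" (3): a world point X has camera coordinates R X + t. Camera axes: x right, y down, z forward; pixel columns grow to the right and rows downward; lengths in m; the calibration is good to about 2 mm. A picture is of the moment at which its call begins. camera_model takes no time and is no camera call.
- ticket.close_job(): hands the job in; it is judged then, once.
The state is a dict: "time": time; "joint_positions": joint angles; "qvel": joint speeds; "joint_torque": joint torques, N m; "tool_pos": TCP position; "ee_rot": TCP orientation; "wrist_force": force on the tool from outside, world axes, zero at the start; "wrist_torque": the same for the moment, N m; "width": finger opening in m; "finger_force": force on a finger pad.
Only numpy, scipy, OpenCV 4.12 (cv2) and the standard library are available. Lean on these libraries where they do the work, as an engineer would, in place of code of your own. Each camera call takes 0.05 s, during which the arm holds its last target. There are 200 camera calls.

TASK

Two ring-bound recipe booklets lie open on the counter. In the one whose leaf has a red pull, turn that leaf right over the rings so that it lies flat on the other side with its green back showing, and let go. Leave the leaf with the blue pull lying as it is.

Things in the scene. Friction and masses are not known exactly. Their poses are not given: they have to be found in the camera images.
- red_booklet: Booklet with the red pull, fixed: wooden base 140 (x) x 200 (y) x 14 mm, a 10 mm paper stack on each half (tops 24 mm up), three steel rings along the middle up to 42 mm high. Origin: underside centre, on the counter. Its leaf turns about a level line along the booklet's x axis, 27 mm above the origin, from the -y half to the +y half.
- red_pull (a point): Centre of the red pull, a bar 12 mm thick, 36 mm long, along the booklet's x, 125 mm from the turning line on an 18 mm wide tongue. The stiff leaf (3 mm, 126 mm along the rings, cream front, green back) ends 95 mm from the line. Leaf flat: bar 27 mm above bare counter, beside the base. Pinched by its two ends it pivots between the fingers, so the hand can stay pointing down.
- red_leaf (a joint): Angle of the red-pull leaf, rad: 0 flat on the booklet's -y half (the start), 1.57 upright, 3.14 flat on the +y half. It turns freely with slight friction and falls to the side it leans to; about 0.1 kg.
- blue_leaf (a joint): Angle, same meaning, of the leaf with the blue pull in the other, like booklet; it lies at 0 and must stay there.

How it is judged:
By the outcome, as a careful person would: the job done as asked, in the order asked, and still so for the second after the job is handed in, with the robot touching nothing.
It also fails if it takes over 40 s, if anything falls off the work surface, if the arm or the gripper's body presses on something with over 40 N, if the wrist force passes 120 N, or if a joint passes its speed limit or range.

## Working session

There is one attempt and no reset: what is moved stays moved. The work goes in short steps, Python scripts to look and compute and a tool call to move; the robot and the scene stay as the last step left them, time stands still between calls to the robot, and variables do not carry over. Pictures are saved under pics/ and viewed, at most 10 in all, crops included, and the job is handed in when it is done.

Besides the shell and the picture viewer there is one more tool, called as a command line: name --pt "numbers of a row" for each row, then --argument value for the rest. send_rows: Moves the arm, as the interface text tells. Its arguments: {"type":"object","properties":{"rows":{"type":"array"},"grip":{"type":"number"}},"required":["rows"]}

```bash
mkdir -p pics; python3 - <<'E'
from bench import sensors, optics
import cv2
for n in("top","side"):
    im=optics.snapshot(n); cv2.imwrite(f"pics/{n}0.png",im[:,:,::-1]); m=optics.camera_model(n); print(n,m)
o=sensors.get_obs(); print(o)
E
```

```text
top {'vertical_fov': 52.54049531072784, 'cx': 252.11771304856282, 'cy': 194.76957223288616, 'R': array([[-0.01074922, -0.99980311, -0.01667939],
       [-0.99465099,  0.01240455, -0.10254526],
       [ 0.10273197,  0.01548789, -0.99458849]]), 't': array([-0.04927701,  0.5256457 ,  0.80479908])}
side {'vertical_fov': 56.084164346549265, 'cx': 253.8024042882644, 'cy': 194.35194654782913, 'R': array([[ 0.75177715, -0.65934528, -0.00974269],
       [-0.38646325, -0.42857295, -0.81668316],
       [ 0.53430073,  0.61772893, -0.57700407]]), 't': array([-0.42602224,  0.21350009,  0.53791574])}
{'time': 0.1, 'joint_positions': array([-1.44512987e+00,  8.79210457e-02,  1.37205902e+00,  6.51758538e-06,
        1.68360486e+00, -1.03089340e-01]), 'qvel': array([ 0.0018321 ,  0.00072477, -0.00477309, -0.00114287, -0.00171743,
        0.00011183]), 'joint_torque': array([ 2.06506389e-03, -3.41252697e+01, -3.03302121e+01,  7.18994765e-02,
        3.03970731e-02, -1.05870599e-04]), 'tool_pos': array([ 0.12467037, -0.53524269,  0.22942171]), 'ee_rot': array([-3.13961162e+00, -2.11461638e-04,  2.28756311e-01]), 'wrist_force': array([-0.93454419, -0.46244161,  0.7772877 ]), 'wrist_torque': array([-0.04376293,  0.04215154,  0.02242864]), 'finger_force': 0.0, 'width': 0.0943335618968917}
```

View pics/top0.png

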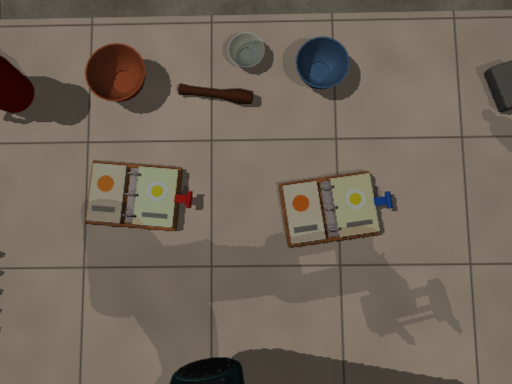

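View pics/side0.png

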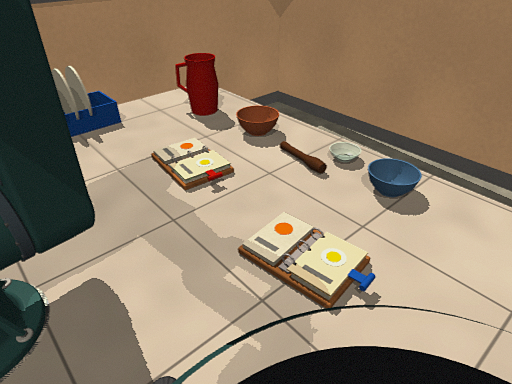

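The top view shows the red booklet at the left, with corners near (93,161), (182,168), (177,230) and (86,223) and its pull near (190,199). The blue booklet is at the right, with its pull near (388,200). The side view agrees: red pull near (213,174), blue pull near (362,280).

```bash
cat > h.py <<'E'
import numpy as np, cv2
from bench import sensors, optics
def ray(n,uv):
    m=optics.camera_model(n); f=192/np.tan(np.radians(m["vertical_fov"]/2))
    d=m["R"].T@np.array([(uv[0]-m["cx"])/f,(uv[1]-m["cy"])/f,1]); return -m["R"].T@m["t"],d/np.linalg.norm(d)
def plane(n,uv,z):
    c,d=ray(n,uv); return c+d*(z-c[2])/d[2]
def tri(a,b):
    (c,d),(e,g)=ray("top",a),ray("side",b)
    s=np.linalg.lstsq(np.c_[d,-g],e-c,rcond=None)[0]; p,q=c+s[0]*d,e+s[1]*g; return (p+q)/2,np.linalg.norm(p-q)
def redmask(im,box):
    h=cv2.cvtColor(im,cv2.COLOR_RGB2HSV); k=((h[...,0]<5)|(h[...,0]>174))&(h[...,1]>215)&(h[...,2]>90)
    o=np.zeros_like(k); x0,y0,x1,y1=box; o[y0:y1,x0:x1]=k[y0:y1,x0:x1]; return o
E
python3 - <<'E'
from h import *
np.set_printoptions(precision=4,suppress=True)
P=cv2.imread("pics/top0.png")[...,::-1].copy(); S=cv2.imread("pics/side0.png")[...,::-1].copy()
mt=redmask(P,(165,180,215,215)); ms=redmask(S,(195,160,235,190))
for n,m in(("top",mt),("side",ms)):
    y,x=np.nonzero(m); print(n,len(x),x.min(),x.max(),y.min(),y.max(),x.mean(),y.mean())
for r in range(188,212): print(r,''.join('#' if v else '.' for v in mt[r,170:202]))
for r in range(164,186): print(r,''.join('#' if v else '.' for v in ms[r,200:230]))
h=cv2.cvtColor(P,cv2.COLOR_RGB2HSV); w=((h[...,0]>3)&(h[...,0]<16)&(h[...,1]>130)).astype(np.uint8)
# whole booklet: wood plus enclosed paper
w[:150]=0;w[240:]=0;w[:,:80]=0;w[:,188:]=0
cs=max(cv2.findContours(w,cv2.RETR_EXTERNAL,2)[0],key=cv2.contourArea)
r=cv2.minAreaRect(cs); b=cv2.boxPoints(r); print(r)
q=np.array([plane("top",p,.014) for p in b]); print(q, np.linalg.norm(q-np.roll(q,-1,0),axis=1), q.mean(0))
E
```

```text
top 135 175 190 192 206 183.28148148148148 198.42962962962963
side 88 206 221 170 179 213.25 174.0909090909091
188 ................................
189 ................................
190 ................................
191 ................................
192 ..................###...........
193 .................####...........
194 .......#.........####...........
195 .....#######.#...####...........
196 .....################...........
197 .....###############............
198 .....###############............
199 .....###############............
200 .....###############............
201 ......##############............
202 .........#..########............
203 ................####............
204 .................###............
205 .................##.............
206 ................###.............
207 ................................
208 ................................
209 ................................
210 ................................
211 ................................
164 ..............................
165 ..............................
166 ...........................
[... 218 characters left out ...]
.......###############........
174 ........##############........
175 .........#############........
176 .........###########..........
177 .........########.............
178 .........####.................
179 .........#....................
180 ..............................
181 ..............................
182 ..............................
183 ..............................
184 ..............................
185 ..............................
((131.71771240234375, 211.31494140625), (91.56436920166016, 31.383493423461914), 4.635463714599609)
[[0.4688 0.3084 0.014 ]
 [0.537  0.3051 0.014 ]
 [0.5183 0.1047 0.014 ]
 [0.4506 0.1096 0.014 ]] [0.0683 0.2013 0.0679 0.1996] [0.4936 0.207  0.014 ]
```

```bash
python3 -c "
import cv2
a=cv2.imread('pics/top0.png')[145:245,75:215]
cv2.imwrite('pics/c1.png',cv2.resize(a,None,fx=5.5,fy=5.5,interpolation=cv2.INTER_CUBIC))"
```

```text
(no output)
```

View pics/c1.png

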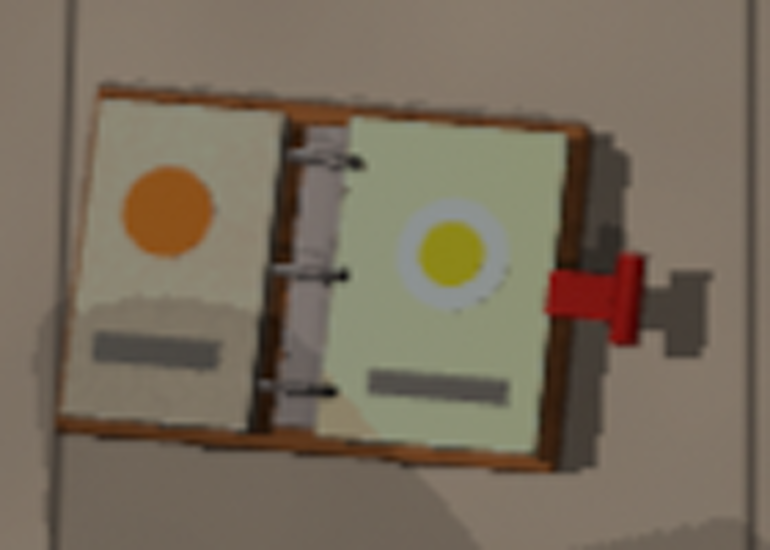

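The crop shows the booklet corners at about (100,90), (585,127), (556,468) and (58,430). The red bar spans x 610–645 and y 253–347, centred near (627,300), with its tongue toward the booklet at the left.

```bash
python3 - <<'E'
from h import *
np.set_printoptions(precision=4,suppress=True)
f=lambda p:(np.array(p)+.5)/5.5-.5+[75,145]
q=np.array([plane("top",f(p),.014) for p in [(100,90),(585,127),(556,468),(58,430)]])
print(q,np.linalg.norm(q-np.roll(q,-1,0),axis=1))
c=q.mean(0); ey=(q[0]+q[3]-q[1]-q[2]);ey/=np.linalg.norm(ey); ex=(q[0]+q[1]-q[2]-q[3]);ex/=np.linalg.norm(ex)
print("centre",c,"ey",ey,"ex",ex,"yaw from ex",np.arctan2(ex[1],ex[0]),"from ey",np.arctan2(-ey[0],ey[1]))
b=plane("top",f((627,300)),.03);print("bar",b,"local",(b-c)@ex,(b-c)@ey)
print("bar ends",plane("top",f((632,253)),.033),plane("top",f((625,347)),.033))
print("tri",tri(f((627,300)),(215.5,174.8)))
E
```

```text
[[0.6057 0.2954 0.014 ]
 [0.588  0.1002 0.014 ]
 [0.4527 0.1105 0.014 ]
 [0.4698 0.3078 0.014 ]] [0.196  0.1357 0.198  0.1364]
centre [0.529  0.2035 0.014 ] ey [0.0883 0.9961 0.    ] ex [ 0.9965 -0.0834  0.    ] yaw from ex -0.0835401338849411 from ey -0.08840477174883328
bar [0.517  0.0801 0.03  ] local -0.0016814856904311868 -0.12392753990346468
bar ends [0.535  0.0777 0.033 ] [0.4986 0.0802 0.033 ]
tri (array([0.5172, 0.0798, 0.031 ]), np.float64(0.0005624407086845032))
```

Both views agree on the pull at about (0.517, 0.080, 0.03). It is 124 mm from the booklet's centre line, against the given 125 mm. I'll go above it now and turn the jaws to close along the booklet's x.

send_rows --pt "8 13 -2 0 0 0.026" --pt "16.4 25.6 -4.1 0 0 0.052" --pt "16.4 25.6 -4.1 0 0 0.052" --pt "16.4 25.6 -4.1 0 0 0.052" --pt "16.4 25.6 -4.1 0 0 0.052" --pt "16.4 25.6 -4.1 0 0 0.052" --pt "16.4 25.6 -4.1 0 0 0.052" --pt "16.4 25.6 -4.1 0 0 0.052" --grip 94

```text
time: 0.77
tool_pos: [0.2479, -0.3419, 0.1991]
ee_rot: [-3.141, -0.0, 0.621]
wrist_force: [0.1, 0.4, 0.6]
width: 0.0942
finger_force: 0.0
```

send_rows --pt "16.4 25.6 -4.1 0 0 0.052" --pt "16.4 25.6 -4.1 0 0 0.052" --pt "16.4 25.6 -4.1 0 0 0.052" --pt "16.4 25.6 -4.1 0 0 0.052" --pt "16.4 25.6 -4.1 0 0 0.052" --pt "16.4 25.6 -4.1 0 0 0.052" --pt "16.4 25.6 -4.1 0 0 0.052" --pt "16.4 25.6 -4.1 0 0 0.052"

```text
time: 1.43
tool_pos: [0.379, -0.1371, 0.1665]
ee_rot: [-3.141, 0.0, 1.037]
wrist_force: [0.5, -0.6, -0.2]
width: 0.0941
finger_force: 0.0
```

send_rows --pt "16.4 25.6 -4.1 0 0 0.052" --pt "16.4 25.6 -4.1 0 0 0.052" --pt "16.4 25.6 -4.1 0 0 0.052" --pt "16.4 25.6 -4.1 0 0 0.052" --pt "16.4 25.6 -4.1 0 0 0.052" --pt "16.4 25.6 -4.1 0 0 0.052" --pt "16.4 25.6 -4.1 0 0 0.052" --pt "16.4 25.6 -4.1 0 0 0.052"

```text
time: 2.1
tool_pos: [0.5102, 0.0676, 0.1335]
ee_rot: [-3.141, 0.0, 1.454]
wrist_force: [0.4, 0.5, 0.4]
width: 0.0944
finger_force: 0.0
```

send_rows --pt "8 12.8 -2 0 0 0.026" --pt "0 0 0 0 0 0" --pt "0 0 0 0 0 0"

```text
time: 2.35
tool_pos: [0.5174, 0.0788, 0.1316]
ee_rot: [-3.14, 0.001, 1.477]
wrist_force: [0.1, 0.6, 0.2]
width: 0.0938
finger_force: 0.0
```

send_rows --pt "0 1 -15 0 0 0.007" --pt "0 0 -20 0 0 0" --pt "0 0 -20 0 0 0" --pt "0 0 -20 0 0 0" --pt "0 0 -15 0 0 0" --pt "0 0 -7 0 0 0" --pt "0 0 0 0 0 0" --pt "0 0 0 0 0 0"

```text
time: 3.02
tool_pos: [0.5179, 0.079, 0.0357]
ee_rot: [3.141, 0.0, 1.482]
wrist_force: [-0.7, 0.5, 0.5]
width: 0.0942
finger_force: 0.0
```

```bash
python3 - <<'E'
from h import *
a=optics.snapshot("top")[130:250,70:230,::-1]; b=optics.snapshot("side")[110:230,130:290,::-1]
cv2.imwrite("pics/c2.png",cv2.resize(np.hstack([a,b]),None,fx=2.5,fy=2.5,interpolation=cv2.INTER_CUBIC)); print(sensors.get_obs()["tool_pos"])
E
```

```text
[0.51889848 0.07945403 0.0368214 ]
```

View pics/c2.png

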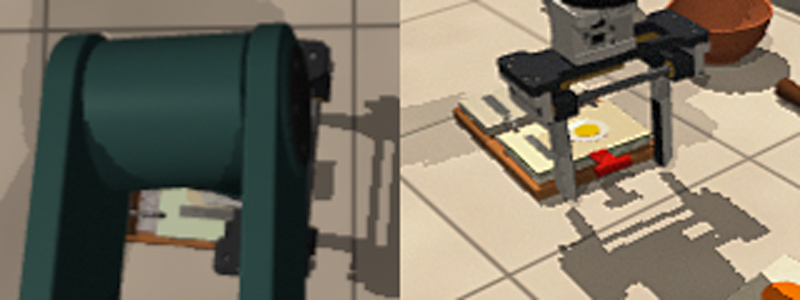

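The side half shows the two fingers straddling the red bar, with the bar at about (612,162). The arm hides the bar in the top half. I'll close.

send_rows --pt "0 0 -2 0 0 0" --pt "0 0 0 0 0 0" --pt "0 0 0 0 0 0" --pt "0 0 0 0 0 0" --pt "0 0 0 0 0 0" --pt "0 0 0 0 0 0" --pt "0 0 0 0 0 0" --pt "0 0 0 0 0 0" --grip 30

```text
time: 3.78
tool_pos: [0.5179, 0.08, 0.0332]
ee_rot: [3.142, 0.0, 1.484]
wrist_force: [0.8, -1.2, -0.2]
width: 0.0445
finger_force: 0.0
```

send_rows --pt "0 0 0 0 0 0" --pt "0 0 0 0 0 0" --pt "0 0 0 0 0 0" --pt "0 0 0 0 0 0" --pt "0 0 0 0 0 0" --pt "0 0 0 0 0 0"

```text
time: 4.28
tool_pos: [0.5167, 0.08, 0.033]
ee_rot: [-3.139, 0.0, 1.484]
wrist_force: [-5.7, 0.4, 3.6]
width: 0.0354
finger_force: 30.0
```

```bash
python3 - <<'E'
import numpy as np
a=np.linspace(0,np.pi,33); s=.125*1000
d=-s*np.cos(a); z=s*np.sin(a)
R=np.c_[np.diff(d)*.087,np.diff(d)*.996,np.diff(z)]
print(R.round(1).tolist())
E
```

```text
[[0.1, 0.6, 12.3], [0.2, 1.8, 12.1], [0.3, 3.0, 11.9], [0.4, 4.1, 11.5], [0.5, 5.2, 11.1], [0.5, 6.3, 10.5], [0.6, 7.3, 9.9], [0.7, 8.2, 9.1], [0.8, 9.1, 8.2], [0.9, 9.8, 7.3], [0.9, 10.5, 6.3], [1.0, 11.0, 5.2], [1.0, 11.5, 4.1], [1.0, 11.9, 3.0], [1.1, 12.1, 1.8], [1.1, 12.2, 0.6], [1.1, 12.2, -0.6], [1.1, 12.1, -1.8], [1.0, 11.9, -3.0], [1.0, 11.5, -4.1], [1.0, 11.0, -5.2], [0.9, 10.5, -6.3], [0.9, 9.8, -7.3], [0.8, 9.1, -8.2], [0.7, 8.2, -9.1], [0.6, 7.3, -9.9], [0.5, 6.3, -10.5], [0.5, 5.2, -11.1], [0.4, 4.1, -11.5], [0.3, 3.0, -11.9], [0.2, 1.8, -12.1], [0.1, 0.6, -12.3]]
```

The width is 35 mm with 30 N on the fingers, so the bar is gripped. I'll swing it along the 125 mm arc, a quarter at a time.

send_rows --pt "0.1 0.6 12.3 0 0 0" --pt "0.2 1.8 12.1 0 0 0" --pt "0.3 3.0 11.9 0 0 0" --pt "0.4 4.1 11.5 0 0 0" --pt "0.5 5.2 11.1 0 0 0" --pt "0.5 6.3 10.5 0 0 0" --pt "0.6 7.3 9.9 0 0 0" --pt "0.7 8.2 9.1 0 0 0"

```text
time: 4.95
tool_pos: [0.5201, 0.1171, 0.1221]
ee_rot: [-3.139, 0.0, 1.484]
wrist_force: [-5.1, 1.9, -4.2]
width: 0.0357
finger_force: 30.0
```

send_rows --pt "0.8 9.1 8.2 0 0 0" --pt "0.9 9.8 7.3 0 0 0" --pt "0.9 10.5 6.3 0 0 0" --pt "1 11 5.2 0 0 0" --pt "1 11.5 4.1 0 0 0" --pt "1 11.9 3 0 0 0" --pt "1.1 12.1 1.8 0 0 0" --pt "1.1 12.2 0.6 0 0 0"

```text
time: 5.62
tool_pos: [0.5282, 0.2051, 0.1592]
ee_rot: [-3.141, 0.001, 1.484]
wrist_force: [-4.6, -0.5, -1.5]
width: 0.0356
finger_force: 30.0
```

```bash
python3 - <<'E'
from h import *
b=optics.snapshot("side")[60:240,110:320,::-1]
cv2.imwrite("pics/c3.png",cv2.resize(b,None,fx=3,fy=3,interpolation=cv2.INTER_CUBIC)); o=sensors.get_obs();print(o["tool_pos"],o["wrist_force"])
E
```

```text
[0.5284525  0.20728483 0.1592245 ] [-4.73165972  0.23724647  1.86504568]
```

View pics/c3.png

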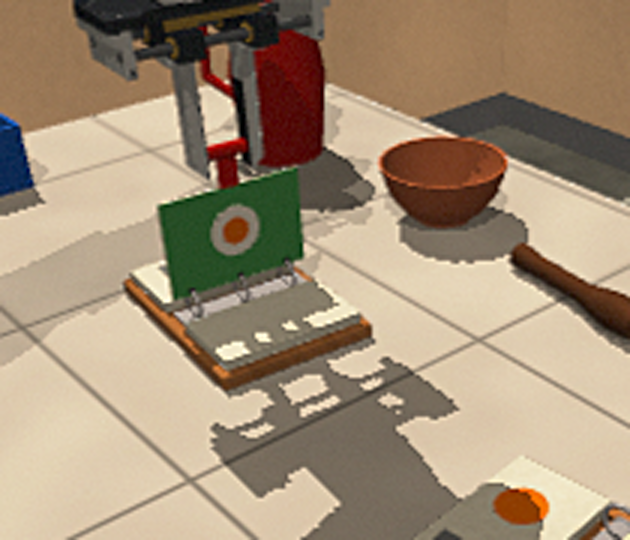

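The leaf stands upright with its bar between the fingers (bar near (228,150)) and its green back visible. The forces are small, so I'll carry on over.

send_rows --pt "1.1 12.2 -0.6 0 0 0" --pt "1.1 12.1 -1.8 0 0 0" --pt "1 11.9 -3 0 0 0" --pt "1 11.5 -4.1 0 0 0" --pt "1 11 -5.2 0 0 0" --pt "0.9 10.5 -6.3 0 0 0" --pt "0.9 9.8 -7.3 0 0 0" --pt "0.8 9.1 -8.2 0 0 0"

```text
time: 6.33
tool_pos: [0.5366, 0.295, 0.124]
ee_rot: [3.14, -0.003, 1.485]
wrist_force: [-5.0, 1.3, 3.1]
width: 0.0356
finger_force: 30.0
```

send_rows --pt "0.7 8.2 -9.1 0 0 0" --pt "0.6 7.3 -9.9 0 0 0" --pt "0.5 6.3 -10.5 0 0 0" --pt "0.5 5.2 -11.1 0 0 0" --pt "0.4 4.1 -11.5 0 0 0" --pt "0.3 3 -11.9 0 0 0" --pt "0 0 0 0 0 0"

```text
time: 6.92
tool_pos: [0.5399, 0.3305, 0.0575]
ee_rot: [3.14, -0.006, 1.485]
wrist_force: [-3.8, 4.5, 0.9]
width: 0.0354
finger_force: 30.0
```

send_rows --pt "0.2 1 -8 0 0 0" --pt "0 0 -8 0 0 0" --pt "0 0 -5 0 0 0" --pt "0 0 0 0 0 0" --pt "0 0 0 0 0 0"

```text
time: 7.33
tool_pos: [0.5401, 0.3319, 0.0384]
ee_rot: [3.14, -0.007, 1.485]
wrist_force: [-4.1, 6.2, 0.9]
width: 0.0356
finger_force: 30.0
```

send_rows --pt "0 0 0 0 0 0" --pt "0 0 0 0 0 0" --pt "0 0 0 0 0 0" --pt "0 0 0 0 0 0" --pt "0 0 0 0 0 0" --pt "0 0 0 0 0 0" --pt "0 0 0 0 0 0" --pt "0 0 0 0 0 0" --grip 80

```text
time: 8.0
tool_pos: [0.5402, 0.3276, 0.0366]
ee_rot: [3.141, 0.0, 1.483]
wrist_force: [-0.3, 0.2, 0.3]
width: 0.0796
finger_force: 0.0
```

Released. I'll rise straight up and then back off.

send_rows --pt "0 0 10 0 0 0" --pt "0 0 20 0 0 0" --pt "0 0 25 0 0 0" --pt "0 0 25 0 0 0" --pt "0 0 25 0 0 0" --pt "0 0 25 0 0 0" --pt "0 0 25 0 0 0" --pt "0 0 25 0 0 0"

```text
time: 8.67
tool_pos: [0.5399, 0.3276, 0.2189]
ee_rot: [3.141, -0.001, 1.484]
wrist_force: [0.6, 0.9, -0.7]
width: 0.0801
finger_force: 0.0
```

send_rows --pt "-5 -15 0 0 0 0" --pt "-10 -30 0 0 0 0" --pt "-10 -35 0 0 0 0" --pt "-10 -35 0 0 0 0" --pt "-10 -35 0 0 0 0" --pt "-10 -35 0 0 0 0" --pt "-10 -35 0 0 0 0" --pt "-10 -35 0 0 0 0"

```text
time: 9.33
tool_pos: [0.4642, 0.0713, 0.2176]
ee_rot: [3.14, -0.0, 1.484]
wrist_force: [0.4, -0.6, -0.5]
width: 0.0801
finger_force: 0.0
```

send_rows --pt "-5 -20 0 0 0 0" --pt "0 0 0 0 0 0" --pt "0 0 0 0 0 0" --pt "0 0 0 0 0 0"

```text
time: 9.67
tool_pos: [0.4603, 0.0533, 0.2172]
ee_rot: [3.14, -0.001, 1.484]
wrist_force: [-0.2, 0.5, -0.3]
width: 0.0802
finger_force: 0.0
```

```bash
python3 - <<'E'
from h import *
a=optics.snapshot("top")[:,:,::-1]; b=optics.snapshot("side")[:,:,::-1]
cv2.imwrite("pics/c4.png",cv2.resize(np.hstack([a,b]),(800,300),interpolation=cv2.INTER_AREA))
m=redmask(a[...,::-1].copy(),(60,170,100,220)); y,x=np.nonzero(m); print(len(x), x.min(),x.max(),y.min(),y.max()) if len(x) else 0
if len(x): print(plane("top",(x.min()+2.5,y.mean()),.03))
E
```

```text
(no output)
```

View pics/c4.png

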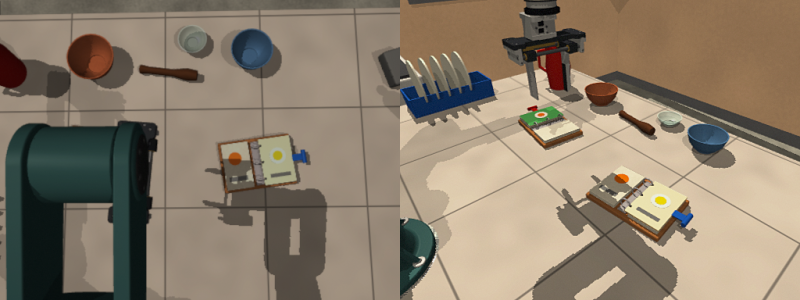

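The side half shows the green back lying flat on the far half of the red booklet, near (541,115), with its red pull beyond at (533,108). The blue leaf is unmoved, and the hand is clear of both.

```bash
python3 - <<'E'
from h import *
from bench import ticket
b=optics.snapshot("side"); m=redmask(b,(150,120,195,150)); y,x=np.nonzero(m); print(len(x))
if len(x): print(plane("side",(x.mean(),y.mean()),.027))
print(ticket.close_job())
E
```

```text
34
[0.54062265 0.3250928  0.027     ]
the job is handed in; nothing more can be done
None
```

The red-pull leaf is turned over and lies flat on the +y half with its green back showing: its pull measured at (0.541, 0.325), against (0.540, 0.328) expected. The blue leaf looks unmoved, the arm is clear, and the job was handed in at about 10 s.

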